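# Time and lock the bagging machine's drive pulley

## Robot

A 7-joint arm with a two-finger parallel gripper is mounted at the origin on the work surface. World frame = base frame: x ahead of the robot, y to its left, z up, the work surface at z = 0. Lengths are in mm, angles in rad, forces in N, time in s.
With the tool pointing down it reaches from about 400 to 875 mm from the base axis. Payload 4.4 kg.
Tool frame: the origin (TCP) lies at the very end of the fingers, on their centre line; the grasp point (between the pads) lies 19 mm behind it; z points along the fingers, y is the direction in which the jaws open and shut (so a half turn about z gives the same grasp; the last joint's range is limited). The gripper opens to 85 mm and grips with 20 to 120 N. Pads are 22 mm wide; open, the fingers measure 114 mm over their backs; the gripper's body (76 mm by 85 mm) begins 54 mm behind the grasp point. The pads swing forward as they close: fully open they stand 13 mm farther back than shut.
Start: joints at [1.232, 0.628, 0.038, 1.517, -0.027, 0.996, -0.02], TCP at [175.156, -625.97, 231.313] pointing down, gripper open.
Joint ranges: [-3.06, 3.06], [-0.37, 2.12], [-1.25, 1.32], [0.18, 2.47], [-1.1, 4.24], [0.23, 1.98], [-2.94, 2.94]. Speed limits (rad/s): [2.57, 2.57, 3.14, 3.14, 3.14, 3.14, 3.14].

## Interface

Orientations are given as [roll, pitch, yaw] about the fixed x, y, z axes, in that order (R = Rz(yaw) Ry(pitch) Rx(roll)).
In Python, from cell import read_state, get_image, calibration, finish_job gives the robot as it stands. The module is installed in compiled form; this text tells all that it offers.
- The arm moves only by the tool apply_moves, never from a script. Its argument "increments" is a list of rows, each an object of numbers: "tx", "ty", "tz": the shift along the world's x, y, z in m; "rx", "ry", "rz": the turn, a rotation vector about the world's x, y, z in units of 5 degrees (1.0 is 5 degrees); "claw": the finger opening in m, from 0 to 0.0854. In form: [{"tx": .., "ty": .., "tz": .., "rx": .., "ry": .., "rz": .., "claw": ..}, ...]. A call has 1 to 12 rows; each row is the pose to reach, as a shift and turn from the pose commanded when the call began; what a row does not reach only later rows make up. A row lasts 1/10 s, in which the tool goes at most 50 mm and 8.59 degrees, less where a joint would pass 70% of its speed; a pose out of reach is approached as far as the arm can. A call with a gripper value outside its range is refused whole. The fingers move at their own pace and stop on an object; the grip force is fixed at half the most. Time passes only in rows, so rows that repeat a pose let the fingers close. It gives the time, the measured TCP pose, the force and the opening at its end, in the units of the state.
- read_state(): the state, without advancing time (a new reading comes with each control period).
- get_image(name): name is "scene" or "top" or "wrist"; returns the picture (400x640x3 uint8, red, green, blue); there is no depth.
- calibration(name): a dict with "camera_matrix" (3x3 intrinsics, pixels), "origin" and "attitude" of the camera in the world. Camera axes: x right, y up, looking along -z (the intrinsics and any distortion apply to the point x, -y, -z); pixel columns grow to the right and rows downward; lengths in mm; the calibration is good to about 2 mm. A picture is of the moment at which its call begins: read the wrist's pose just before it. calibration takes no time and is no camera call; for the wrist camera it gives the pose at the moment of the call.
- finish_job(): hands the job in, once; it reports no verdict.
The state is a dict: "clock": time; "qpos": joint angles; "qd": joint speeds; "tau": joint torques, N m; "eef_pos": TCP position; "tool_rot": TCP orientation; "force": force on the tool from outside, world axes, zero at the start; "torque": the same for the moment, N m; "width": finger opening in mm.
Only numpy, scipy, OpenCV 4.12 (cv2) and the standard library are available. Lean on these libraries where they do the work, as an engineer would, in place of code of your own. Each camera call takes 0.05 s, during which the arm holds its last target. There are 200 camera calls.

## Task

Get the bag-filling machine's drive ready for its new belt: turn the toothed pulley by its rim until the engraved mark faces the fixed pointer and let go of it, then push the lock bolt into the hole in the rim until you feel its stop, and seat it there with a firm push of about 15 N. Never press the bolt harder than 30 N, and leave the other things on the bench where they are.

Things in the scene. Friction and masses are not known exactly. Their poses are not given: they have to be found in the camera images.
- drive: Fixed drive unit: base plate 200 x 330 mm, 12 mm thick, to y = -230 mm, and a gearbox 130 mm square, 52 mm tall, under the pulley. Origin at bench level on the pulley's upright axis, z up; -y points from the axis to the pointer and lock bolt. The bolt guide is 38 mm wide (x), from y = -107 to -143 mm, 96 mm tall.
- pulley: Toothed pulley lying flat on an upright axis, no end stops, stiff: about 8 N along the rim turns it; stays where left. Rim: standing ring, outer radius 90, inner 74 mm, from 60 to 100 mm above the bench. Inside: five spokes (tops at 71 mm) and a hub, radius 22 mm (top 96 mm). Origin on the axis 60 mm above the bench; z up; -y points to the mark.
- mark (a point): Outer end of the engraved mark, a dark radial line 3 mm wide on the rim's top face, 89 mm from the axis, 100 mm above the bench. Right below it is the lock bolt's hole through the rim (radial, 11 mm wide, 80 mm above the bench).
- pointer (a point): Tip of the fixed steel pointer that lies on top of the bolt guide, 94 mm from the pulley's axis, 101 mm above the bench: 5 mm outside the mark when the mark faces it.
- bolt: Lock bolt: 8 mm round-nosed rod along the drive's y, rubs with 4 N, stays where left. Black upright knob on its outer end, 18 mm thick, 72 to 122 mm above the bench; origin on its axis at 80 mm, drive y = -205 mm when out. Off the hole the nose meets the rim at -197; up to 4 mm off, it wedges in under 15 N. A hidden stop, set anew each time, ends its travel between -188 and -163: find it by feel.
- substrate: Bystander: upright mushroom substrate bag, 100 mm diameter, 200 mm tall; origin under its centre.
- oil: Bystander: white bottle with black cap, 60 mm diameter, 150 mm tall; origin under its centre.
- wrench: Bystander: wrench lying on the bench, about 180 mm long; origin under its middle.
- bearing: Bystander: bearing ring, 52 mm diameter, 15 mm tall, lying on the bench; origin under its centre.

How it is judged:
By the outcome, as a careful person would: the job done as asked, in the order asked, and still so for the second after the job is handed in, with the robot touching nothing.
It also fails if it takes over 61 s, if anything falls off the work surface, if the arm or the gripper's body presses on something with over 40 N, if the wrist force passes 120 N, or if a joint passes its speed limit or range.

## Working session

There is one attempt and no reset: what is moved stays moved. The work goes in short steps, Python scripts to look and compute and a tool call to move; the robot and the scene stay as the last step left them, time stands still between calls to the robot, and variables do not carry over. Pictures are saved under pics/ and viewed, about 8 in all and at most 12, crops included, and the job is handed in when it is done.

Besides the shell and the picture viewer there is one more tool, called after "Call:" by a JSON object that holds its "op" and its "data", one argument or row to a line. apply_moves: Moves the arm, as the interface text tells. Its arguments: {"type":"object","properties":{"increments":{"type":"array"}},"required":["increments"]}

```bash
mkdir -p pics
python3 - <<'E'
from cell import *
import cv2,numpy as np
s=read_state();print({k:np.round(v,3) for k,v in s.items()})
for n in("scene","top"):
    c=calibration(n);print(n,c)
    cv2.imwrite(f"pics/{n}0.png",get_image(n)[:,:,::-1])
E
```

```text
{'clock': np.float64(0.0), 'qpos': array([ 1.232,  0.629,  0.038,  1.518, -0.027,  0.996, -0.02 ]), 'qd': array([-0.   ,  0.   ,  0.002, -0.   ,  0.001,  0.   ,  0.001]), 'tau': array([ 0.0000e+00, -5.6342e+01,  1.2260e+00, -1.9345e+01,  1.1000e-02,
        1.0000e-02,  0.0000e+00]), 'eef_pos': array([ 174.997, -625.347,  230.381]), 'tool_rot': array([-3.14 ,  0.   ,  0.273]), 'force': array([-0.087,  0.313, -0.165]), 'torque': array([-0.036,  0.068, -0.016]), 'width': np.float64(85.316)}
scene {'camera_matrix': array([[456.80216591,   0.        , 320.65666479],
       [  0.        , 456.80216591, 198.76774044],
       [  0.        ,   0.        ,   1.        ]]), 'origin': array([1181.20856961, -741.42981547, 1060.89263089]), 'attitude': array([0.7942301 , 0.0045888 , 0.72039577])}
top {'camera_matrix': array([[399.66376035,   0.        , 318.54216699],
       [  0.        , 399.66376035, 201.24375384],
       [  0.        ,   0.        ,   1.        ]]), 'origin': array([ 316.19098551,    5.29921517, 1127.88683039]), 'attitude': array([ 2.01515303e-01, -7.88967030e-04, -1.57263340e+00])}
```

View pics/top0.png

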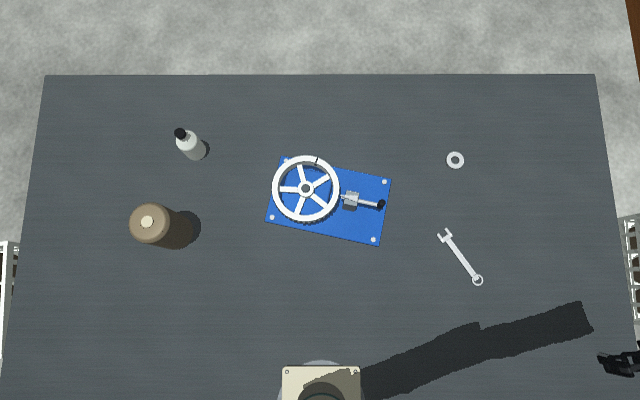

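View pics/scene0.png

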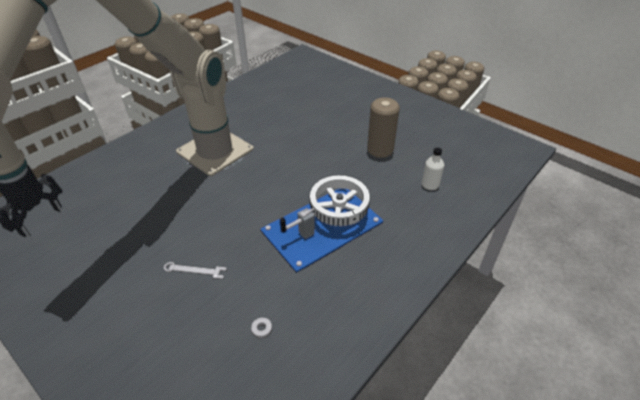

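Top view: pulley centre is near (306,188), the mark near (317,160), guide near (351,199) and knob near (381,204). The scene view agrees; the bystanders are well clear. Next I'll measure the plate and rim.

```bash
cat > h.py <<'E'
from cell import *
import cv2,numpy as np
from scipy.spatial.transform import Rotation as R
def rays(c,uv):
    uv=np.atleast_2d(np.array(uv,float));K=c["camera_matrix"]
    d=np.c_[(uv[:,0]-K[0,2])/K[0,0],-(uv[:,1]-K[1,2])/K[1,1],-np.ones(len(uv))]
    return R.from_euler("xyz",c["attitude"]).apply(d)
def onz(c,uv,z):
    d=rays(c,uv);o=c["origin"];return (o+d*((z-o[2])/d[:,2])[:,None])[:,:2]
def proj(c,P):
    K=c["camera_matrix"];p=R.from_euler("xyz",c["attitude"]).inv().apply(np.atleast_2d(P)-c["origin"])
    return np.c_[K[0,2]-K[0,0]*p[:,0]/p[:,2],K[1,2]+K[1,1]*p[:,1]/p[:,2]]
def big(m):
    cs,_=cv2.findContours(m.astype(np.uint8),cv2.RETR_EXTERNAL,cv2.CHAIN_APPROX_NONE)
    return max(cs,key=cv2.contourArea)[:,0,:]
E
python3 - <<'E'
from h import *
for n in("top","scene"):
    im=cv2.imread(f"pics/{n}0.png");c=calibration(n)
    hsv=cv2.cvtColor(im,cv2.COLOR_BGR2HSV)
    b=cv2.inRange(hsv,(100,150,60),(125,255,255))
    p=onz(c,cv2.convexHull(big(b))[:,0],12)
    r=cv2.minAreaRect(p.astype(np.float32));print(n,r,cv2.boxPoints(r).round(1).tolist())
    w=cv2.inRange(hsv,(0,0,150),(179,50,255))
    x0,y0,ww,hh=cv2.boundingRect(big(b));
    m=np.zeros_like(w);m[y0-30:y0+hh+10,x0-10:x0+ww+10]=w[y0-30:y0+hh+10,x0-10:x0+ww+10]
    q=big(m);p=onz(c,q,100);cc,rr=cv2.minEnclosingCircle(p.astype(np.float32));print(cc,rr)
c=calibration("top");print("mark",onz(c,[[317.5,158]],100),"knob",onz(c,[[381,203.5]],122))
E
```

```text
top ((549.0361938476562, -23.76318359375), (328.0694885253906, 198.35308837890625), 77.39674377441406) [[416.5, -162.1999969482422], [610.0, -205.5], [681.5999755859375, 114.69999694824219], [488.0, 158.0]]
(565.3363037109375, 42.22344207763672) 92.4360122680664
scene ((552.5297241210938, -26.314743041992188), (328.06207275390625, 200.74501037597656), 77.38152313232422) [[418.70001220703125, -164.5], [614.5999755859375, -208.3000030517578], [686.2999877929688, 111.80000305175781], [490.3999938964844, 155.6999969482422]]
(564.5391235351562, 39.52152633666992) 91.72627258300781
mark [[644.6565787    6.68235039]] knob [[ 515.50183167 -156.13881053]]
```

Call:
{"op": "apply_moves", "data": {
  "increments": [
    {"tx": 0.05, "ty": 0.08, "tz": 0.1},
    {"tx": 0.38, "ty": 0.635, "tz": 0.13, "rz": 15.7},
    {"tx": 0.38, "ty": 0.635, "tz": 0.13, "rz": 15.7},
    {"tx": 0.38, "ty": 0.635, "tz": 0.13, "rz": 15.7},
    {"tx": 0.38, "ty": 0.635, "tz": 0.13, "rz": 15.7},
    {"tx": 0.38, "ty": 0.635, "tz": 0.13, "rz": 15.7},
    {"tx": 0.38, "ty": 0.635, "tz": 0.13, "rz": 15.7},
    {"tx": 0.38, "ty": 0.635, "tz": 0.13, "rz": 15.7},
    {"tx": 0.38, "ty": 0.635, "tz": 0.13, "rz": 15.7},
    {"tx": 0.38, "ty": 0.635, "tz": 0.13, "rz": 15.7},
    {"tx": 0.38, "ty": 0.635, "tz": 0.13, "rz": 15.7},
    {"tx": 0.38, "ty": 0.635, "tz": 0.13, "rz": 15.7}
  ]
}}

```text
$.increments[0]: bad value
```

Call:
{"op": "apply_moves", "data": {
  "increments": [
    {"tx": 0.05, "ty": 0.08, "tz": 0.1, "rx": 0, "ry": 0, "rz": 0, "claw": 0.085},
    {"tx": 0.38, "ty": 0.635, "tz": 0.13, "rx": 0, "ry": 0, "rz": 15.7, "claw": 0.085},
    {"tx": 0.38, "ty": 0.635, "tz": 0.13, "rx": 0, "ry": 0, "rz": 15.7, "claw": 0.085},
    {"tx": 0.38, "ty": 0.635, "tz": 0.13, "rx": 0, "ry": 0, "rz": 15.7, "claw": 0.085},
    {"tx": 0.38, "ty": 0.635, "tz": 0.13, "rx": 0, "ry": 0, "rz": 15.7, "claw": 0.085},
    {"tx": 0.38, "ty": 0.635, "tz": 0.13, "rx": 0, "ry": 0, "rz": 15.7, "claw": 0.085},
    {"tx": 0.38, "ty": 0.635, "tz": 0.13, "rx": 0, "ry": 0, "rz": 15.7, "claw": 0.085},
    {"tx": 0.38, "ty": 0.635, "tz": 0.13, "rx": 0, "ry": 0, "rz": 15.7, "claw": 0.085},
    {"tx": 0.38, "ty": 0.635, "tz": 0.13, "rx": 0, "ry": 0, "rz": 15.7, "claw": 0.085},
    {"tx": 0.38, "ty": 0.635, "tz": 0.13, "rx": 0, "ry": 0, "rz": 15.7, "claw": 0.085},
    {"tx": 0.38, "ty": 0.635, "tz": 0.13, "rx": 0, "ry": 0, "rz": 15.7, "claw": 0.085},
    {"tx": 0.38, "ty": 0.635, "tz": 0.13, "rx": 0, "ry": 0, "rz": 15.7, "claw": 0.085}
  ]
}}

```text
clock: 1.3
eef_pos: [473.2, -127.1, 340.2]
tool_rot: [-3.141, 0.0, 1.643]
force: [1.5, -1.1, -0.2]
width: 85.0
```

Call:
{"op": "apply_moves", "data": {
  "increments": [
    {"tx": 0.07, "ty": 0.125, "tz": 0.02, "rx": 0, "ry": 0, "rz": 0, "claw": 0.05},
    {"tx": 0.07, "ty": 0.125, "tz": 0.02, "rx": 0, "ry": 0, "rz": 0, "claw": 0.05},
    {"tx": 0.07, "ty": 0.125, "tz": 0.02, "rx": 0, "ry": 0, "rz": 0, "claw": 0.05},
    {"tx": 0.07, "ty": 0.125, "tz": 0.02, "rx": 0, "ry": 0, "rz": 0, "claw": 0.05},
    {"tx": 0.07, "ty": 0.125, "tz": 0.02, "rx": 0, "ry": 0, "rz": 0, "claw": 0.05},
    {"tx": 0.07, "ty": 0.125, "tz": 0.02, "rx": 0, "ry": 0, "rz": 0, "claw": 0.05},
    {"tx": 0.07, "ty": 0.125, "tz": 0.02, "rx": 0, "ry": 0, "rz": 0, "claw": 0.05}
  ]
}}

```text
clock: 2.0
eef_pos: [542.3, -5.6, 359.7]
tool_rot: [-3.141, 0.001, 1.64]
force: [-0.8, -0.5, -0.4]
width: 49.9
```

Run:
```python
from h import *
s=read_state();c=calibration("wrist");print(s["eef_pos"],s["tool_rot"],c)
cv2.imwrite("pics/w1.png",get_image("wrist")[:,:,::-1])
```

```text
[542.25746303  -5.59978298 359.68794026] [-3.14051858e+00  8.58421225e-04  1.64011669e+00] {'camera_matrix': array([[308.6575996 ,   0.        , 323.87356073],
       [  0.        , 308.6575996 , 201.05630846],
       [  0.        ,   0.        ,   1.        ]]), 'origin': array([536.86710115,  69.55490936, 502.24962841]), 'attitude': array([-0.30106439,  0.00106379,  0.06795464])}
```

View pics/w1.png

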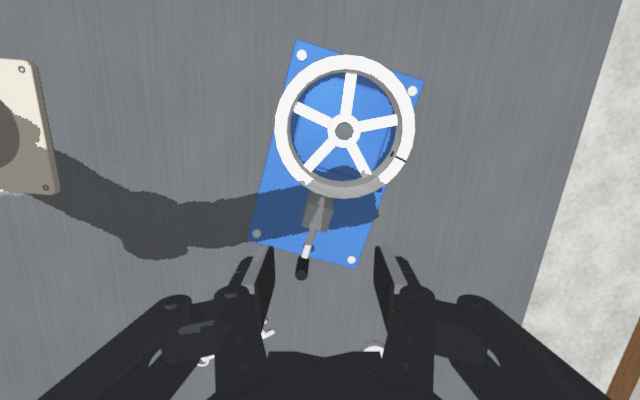

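```bash
cat > meas.py <<'E'
from h import *
from scipy.optimize import least_squares
def measure(im,c,c0=(565,41)):
    g=im.astype(float);Y,X=np.mgrid[0:400,0:640]
    P=onz(c,np.c_[X.ravel(),Y.ravel()],100).reshape(400,640,2)
    c0=np.array(c0,float);sat=g.max(2)-g.min(2)
    # radial edge search for the rim's outer edge (white -> saturated/dark) on z=100
    for it in range(3):
        pts=[]
        for a in np.radians(np.arange(0,360,2)):
            rr=np.arange(82,100,.25)
            q=proj(c,np.c_[c0[0]+rr*np.cos(a),c0[1]+rr*np.sin(a),np.full(len(rr),100)]).astype(np.float32)
            v=cv2.remap(cv2.cvtColor(im,cv2.COLOR_BGR2GRAY),q[:,:1],q[:,1:],cv2.INTER_LINEAR)[:,0].astype(float)
            d=v[:-4]-v[4:];k=d.argmax()
            if d[k]>25: pts.append(c0+(rr[k]+.5)*np.array([np.cos(a),np.sin(a)]))
        pts=np.array(pts)
        f=least_squares(lambda x:np.hypot(*(pts-x[:2]).T)-x[2],[*c0,90],loss="soft_l1",f_scale=.5)
        c0=f.x[:2]
    res=np.abs(f.fun);print("rim centre",f.x.round(2),len(pts),"med res",np.median(res).round(2))
    return c0
def prof(im,c,c0,r,z,a):
    a=np.radians(a);out=[]
    for ri in r:
        q=proj(c,np.c_[c0[0]+ri*np.cos(a),c0[1]+ri*np.sin(a),np.full(len(a),z)]).astype(np.float32)
        out.append(cv2.remap(cv2.cvtColor(im,cv2.COLOR_BGR2GRAY),q[:,:1],q[:,1:],cv2.INTER_LINEAR)[:,0])
    return np.array(out,float)
E
python3 - <<'E'
from meas import *
im=cv2.imread("pics/w1.png");c=calibration("wrist")
c0=measure(im,c)
a=np.arange(-60,20,.5);p=prof(im,c,c0,[82,84,86,88],100,a).mean(0);i=p.argmin();w=np.clip(p[max(0,i-8):i+9].max()-p[i-8:i+9]-20,0,None)
print("mark angle",(w*a[i-8:i+9]).sum()/w.sum(),p[i],np.median(p))
print("hub",onz(c,[[344,131]],96))
b=cv2.inRange(cv2.cvtColor(im,cv2.COLOR_BGR2HSV),(100,110,40),(125,255,255))
r=cv2.minAreaRect(onz(c,cv2.convexHull(big(b))[:,0],12).astype(np.float32));print(r)
cv2.imwrite("pics/w1c.png",cv2.resize(im[40:290,230:440],None,fx=2.4,fy=2.4,interpolation=cv2.INTER_CUBIC))
E
```

```text
rim centre [564.68  39.99  89.49] 175 med res 0.24
mark angle -21.513513513513512 91.5 245.5
hub [[564.62760392  39.8445307 ]]
((486.3438415527344, -78.42063903808594), (192.5509033203125, 98.1257095336914), 77.27249908447266)
```

View pics/w1c.png

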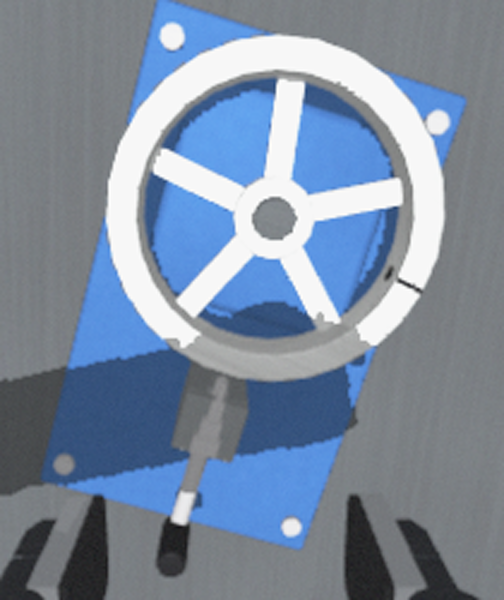

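The crop shows the mark at about (400,159) in the full image, the hole on the inner wall below it and the pointer tip near (322,200). The rim fit gives radius 89.5, against 90 stated. The centre is (564.7, 40.0), the mark is at −21.5° and the pointer at about −102.6°, so the turn is about −81°. I'll grasp the rim at θ=40°.

Call:
{"op": "apply_moves", "data": {
  "increments": [
    {"tx": 0.0852, "ty": 0.0983, "tz": -0.1, "rx": 0, "ry": 0, "rz": 7.2, "claw": 0.05},
    {"tx": 0.0852, "ty": 0.0983, "tz": -0.1, "rx": 0, "ry": 0, "rz": 7.2, "claw": 0.05},
    {"tx": 0.0852, "ty": 0.0983, "tz": -0.1, "rx": 0, "ry": 0, "rz": 7.2, "claw": 0.05},
    {"tx": 0.0852, "ty": 0.0983, "tz": -0.15, "rx": 0, "ry": 0, "rz": 7.2, "claw": 0.05},
    {"tx": 0.0852, "ty": 0.0983, "tz": -0.2, "rx": 0, "ry": 0, "rz": 7.2, "claw": 0.05},
    {"tx": 0.0852, "ty": 0.0983, "tz": -0.225, "rx": 0, "ry": 0, "rz": 7.2, "claw": 0.05},
    {"tx": 0.0852, "ty": 0.0983, "tz": -0.225, "rx": 0, "ry": 0, "rz": 7.2, "claw": 0.05},
    {"tx": 0.0852, "ty": 0.0983, "tz": -0.225, "rx": 0, "ry": 0, "rz": 7.2, "claw": 0.05}
  ]
}}

```text
clock: 2.85
eef_pos: [628.4, 93.8, 135.6]
tool_rot: [3.142, -0.0, 2.27]
force: [-0.1, 1.9, 0.8]
width: 50.4
```

Call:
{"op": "apply_moves", "data": {
  "increments": [
    {"tx": -0.001, "ty": -0.001, "tz": -0.03, "rx": 0, "ry": 0, "rz": 0, "claw": 0.05},
    {"tx": -0.001, "ty": -0.001, "tz": -0.05, "rx": 0, "ry": 0, "rz": 0, "claw": 0.05},
    {"tx": -0.001, "ty": -0.001, "tz": -0.058, "rx": 0, "ry": 0, "rz": 0, "claw": 0.05},
    {"tx": -0.001, "ty": -0.001, "tz": -0.058, "rx": 0, "ry": 0, "rz": 0, "claw": 0.05},
    {"tx": -0.001, "ty": -0.001, "tz": -0.058, "rx": 0, "ry": 0, "rz": 0, "claw": 0.05}
  ]
}}

```text
clock: 3.35
eef_pos: [628.6, 93.9, 79.2]
tool_rot: [3.139, 0.002, 2.271]
force: [0.1, 0.3, -0.6]
width: 50.1
```

Call:
{"op": "apply_moves", "data": {
  "increments": [
    {"tx": 0, "ty": 0, "tz": 0, "rx": 0, "ry": 0, "rz": 0, "claw": 0.01},
    {"tx": 0, "ty": 0, "tz": 0, "rx": 0, "ry": 0, "rz": 0, "claw": 0.01},
    {"tx": 0, "ty": 0, "tz": 0, "rx": 0, "ry": 0, "rz": 0, "claw": 0.01},
    {"tx": 0, "ty": 0, "tz": 0, "rx": 0, "ry": 0, "rz": 0, "claw": 0.01},
    {"tx": 0, "ty": 0, "tz": 0, "rx": 0, "ry": 0, "rz": 0, "claw": 0.01}
  ]
}}

```text
clock: 3.85
eef_pos: [627.3, 93.3, 78.2]
tool_rot: [3.141, 0.001, 2.271]
force: [-3.2, -0.8, 4.9]
width: 14.3
```

Call:
{"op": "apply_moves", "data": {
  "increments": [
    {"tx": 0.0044, "ty": -0.0057, "tz": 0, "rx": 0, "ry": 0, "rz": -1, "claw": 0.01},
    {"tx": 0.0082, "ty": -0.0117, "tz": 0, "rx": 0, "ry": 0, "rz": -2, "claw": 0.01},
    {"tx": 0.0115, "ty": -0.018, "tz": 0, "rx": 0, "ry": 0, "rz": -3, "claw": 0.01},
    {"tx": 0.0142, "ty": -0.0247, "tz": 0, "rx": 0, "ry": 0, "rz": -4, "claw": 0.01},
    {"tx": 0.0142, "ty": -0.0247, "tz": 0, "rx": 0, "ry": 0, "rz": -4, "claw": 0.01}
  ]
}}

```text
clock: 4.35
eef_pos: [642.1, 67.9, 78.3]
tool_rot: [3.14, 0.001, 1.919]
force: [-0.5, -2.2, 5.4]
width: 15.0
```

Call:
{"op": "apply_moves", "data": {
  "increments": [
    {"tx": 0.0022, "ty": -0.0068, "tz": 0, "rx": 0, "ry": 0, "rz": -1, "claw": 0.01},
    {"tx": 0.0037, "ty": -0.0138, "tz": 0, "rx": 0, "ry": 0, "rz": -2, "claw": 0.01},
    {"tx": 0.0046, "ty": -0.0209, "tz": 0, "rx": 0, "ry": 0, "rz": -3, "claw": 0.01},
    {"tx": 0.005, "ty": -0.028, "tz": 0, "rx": 0, "ry": 0, "rz": -4, "claw": 0.01},
    {"tx": 0.0046, "ty": -0.0352, "tz": 0, "rx": 0, "ry": 0, "rz": -5, "claw": 0.01},
    {"tx": 0.0037, "ty": -0.0423, "tz": 0, "rx": 0, "ry": 0, "rz": -6, "claw": 0.01},
    {"tx": 0.0022, "ty": -0.0493, "tz": 0, "rx": 0, "ry": 0, "rz": -7, "claw": 0.01},
    {"tx": 0, "ty": -0.0561, "tz": 0, "rx": 0, "ry": 0, "rz": -8, "claw": 0.01},
    {"tx": -0.0027, "ty": -0.0627, "tz": 0, "rx": 0, "ry": 0, "rz": -9, "claw": 0.01},
    {"tx": -0.006, "ty": -0.069, "tz": 0, "rx": 0, "ry": 0, "rz": -10, "claw": 0.01},
    {"tx": -0.006, "ty": -0.069, "tz": 0, "rx": 0, "ry": 0, "rz": -10, "claw": 0.01}
  ]
}}

```text
clock: 5.45
eef_pos: [635.9, -1.0, 78.2]
tool_rot: [3.14, -0.0, 1.048]
force: [-0.8, -1.9, 6.0]
width: 14.9
```

```bash
cat > look.py <<'E'
from meas import *
import sys
n=sys.argv[1];lo,hi=float(sys.argv[2]),float(sys.argv[3])
s=read_state();print(s["clock"],s["eef_pos"].round(1),s["tool_rot"].round(3),s["force"].round(1))
for nm in ("wrist","top"):
    c=calibration(nm);im=np.ascontiguousarray(get_image(nm)[:,:,::-1]);cv2.imwrite(f"pics/{n}{nm}.png",im)
    c0=measure(im,c,(564.7,40))
    a=np.arange(lo,hi,.5);p=prof(im,c,c0,[78,80,82,84,86],100,a).mean(0)
    d=p-cv2.GaussianBlur(p[None],(0,0),8)[0];i=d.argmin();print(nm,"mark?",a[i],d[i].round(1),"next",np.sort(d)[4].round(1))
E
python3 look.py t1 -120 -70
```

```text
5.45 [635.9  -1.   78.2] [ 3.14  -0.     1.048] [-0.8 -1.9  6. ]
rim centre [565.18  39.79  88.8 ] 97 med res 0.25
wrist mark? -92.0 -5.1 next -3.1
rim centre [563.83  39.06  89.71] 113 med res 0.53
top mark? -118.5 -15.5 next -12.9
```

Run:
```python
from meas import *
im=cv2.imread("pics/t1wrist.png");c=calibration("wrist")
q=proj(c,[[564.7-94*np.sin(np.radians(12.6)),40-94*np.cos(np.radians(12.6)),100]])[0];print(q)
x,y=int(max(q[0]-70,0)),int(max(q[1]-60,0));print(x,y)
cv2.imwrite("pics/t1c.png",np.hstack([cv2.resize(im,(400,250)),cv2.resize(im[y:y+100,x:x+150],(375,250),interpolation=cv2.INTER_CUBIC)]))
```

```text
[222.48435119 430.08591943]
152 370
```

View pics/t1c.png

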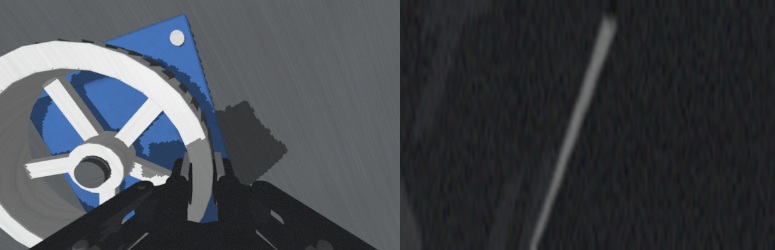

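Call:
{"op": "apply_moves", "data": {
  "increments": [
    {"tx": -0.0038, "ty": -0.006, "tz": 0, "rx": 0, "ry": 0, "rz": -1, "claw": 0.01},
    {"tx": -0.0091, "ty": -0.0128, "tz": 0, "rx": 0, "ry": 0, "rz": -2.2, "claw": 0.01},
    {"tx": -0.0091, "ty": -0.0128, "tz": 0, "rx": 0, "ry": 0, "rz": -2.2, "claw": 0.01},
    {"tx": -0.0091, "ty": -0.0128, "tz": 0, "rx": 0, "ry": 0, "rz": -2.2, "claw": 0.01},
    {"tx": -0.0091, "ty": -0.0128, "tz": 0, "rx": 0, "ry": 0, "rz": -2.2, "claw": 0.045},
    {"tx": -0.0091, "ty": -0.0128, "tz": 0, "rx": 0, "ry": 0, "rz": -2.2, "claw": 0.045},
    {"tx": -0.0091, "ty": -0.0128, "tz": 0, "rx": 0, "ry": 0, "rz": -2.2, "claw": 0.045},
    {"tx": -0.0091, "ty": -0.0128, "tz": 0.04, "rx": 0, "ry": 0, "rz": -2.2, "claw": 0.045},
    {"tx": -0.0091, "ty": -0.0128, "tz": 0.09, "rx": 0, "ry": 0, "rz": -2.2, "claw": 0.045},
    {"tx": -0.0091, "ty": -0.0128, "tz": 0.12, "rx": 0, "ry": 0, "rz": -2.2, "claw": 0.045}
  ]
}}

```text
clock: 6.55
eef_pos: [627.4, -12.4, 200.1]
tool_rot: [3.139, -0.003, 0.859]
force: [-0.1, 0.4, -0.8]
width: 44.9
```

Call:
{"op": "apply_moves", "data": {
  "increments": [
    {"tx": -0.04, "ty": -0.03, "tz": 0.01, "rx": 0, "ry": 0, "rz": 1.7, "claw": 0.045},
    {"tx": -0.08, "ty": -0.058, "tz": 0.01, "rx": 0, "ry": 0, "rz": 9, "claw": 0.045},
    {"tx": -0.08, "ty": -0.058, "tz": 0.01, "rx": 0, "ry": 0, "rz": 9, "claw": 0.045},
    {"tx": -0.08, "ty": -0.058, "tz": 0.01, "rx": 0, "ry": 0, "rz": 9, "claw": 0.045},
    {"tx": -0.08, "ty": -0.058, "tz": 0.01, "rx": 0, "ry": 0, "rz": 9, "claw": 0.045},
    {"tx": -0.08, "ty": -0.058, "tz": 0.01, "rx": 0, "ry": 0, "rz": 9, "claw": 0.045},
    {"tx": -0.08, "ty": -0.058, "tz": 0.01, "rx": 0, "ry": 0, "rz": 9, "claw": 0.045},
    {"tx": -0.08, "ty": -0.058, "tz": 0.01, "rx": 0, "ry": 0, "rz": 9, "claw": 0.045}
  ]
}}

```text
clock: 7.35
eef_pos: [546.1, -70.9, 206.9]
tool_rot: [-3.141, -0.0, 1.642]
force: [-1.3, 1.4, -0.7]
width: 44.6
```

```bash
python3 look.py t2 -125 -80
python3 - <<'E'
from meas import *
im=cv2.imread("pics/t2wrist.png");c=calibration("wrist")
q=proj(c,[[564.7-94*np.sin(np.radians(12.6)),40-94*np.cos(np.radians(12.6)),100]])[0];print(q)
x,y=int(max(q[0]-80,0)),int(max(q[1]-60,0));print("crop",x,y)
cv2.imwrite("pics/t2c.png",cv2.resize(im[y:y+120,x:x+160],(800,600),interpolation=cv2.INTER_CUBIC))
E
```

```text
7.35 [546.1 -70.9 206.9] [-3.141 -0.     1.642] [-1.3  1.4 -0.7]
rim centre [564.55  39.47  89.05] 117 med res 0.2
wrist mark? -103.0 -151.4 next -44.8
rim centre [563.81  39.63  89.3 ] 177 med res 0.32
top mark? -102.5 -79.7 next -33.6
[323.71639301 176.49427481]
crop 243 116
```

View pics/t2c.png

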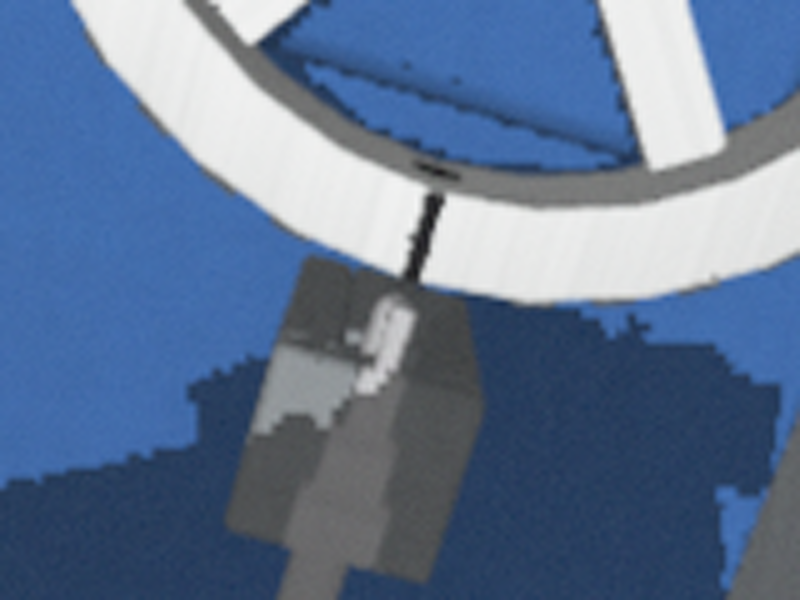

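The mark is nearly at the pointer: its line runs from crop (436,195) to (410,280), with the pointer tip at about (398,290). I'll quantify the residual before pushing the bolt.

Run:
```python
from meas import *
im=cv2.imread("pics/t2wrist.png");c=calibration("wrist");c0=np.array([564.55,39.47])
a=np.arange(-112,-92,.25)
for r in range(77,90,2):
    p=prof(im,c,c0,[r],100,a)[0];w=np.clip(np.median(p)-40-p,0,None);w[abs(a+103)>4]=0;print("mark",r,round((w*a).sum()/w.sum(),2),w.max())
for r in range(92,140,4):
    p=prof(im,c,c0,[r],101,a)[0];print(r,p[::4].astype(int).tolist())
# guide side edges at its top (96): grey vs blue/dark ; knob/rod top view
for z,u in ((96,(303,255)),(96,(470,293)),(101,(398,290)),(101,(333,480)),(101,(388,500))):
    q=onz(c,[[u[0]/5+243,u[1]/5+116]],z)[0]-c0;print(u,np.hypot(*q).round(1),np.degrees(np.arctan2(q[1],q[0])).round(2))
t=np.radians(-12.63);print("pred tip px crop",(proj(c,[[c0[0]+94*np.sin(t),c0[1]-94*np.cos(t),101],[c0[0]+110*np.sin(t),c0[1]-110*np.cos(t),101]])-[243,116])*5)
# plate yaw from the first top view long edges, knob from top view
im=cv2.imread("pics/t2top.png");ct=calibration("top")
hsv=cv2.cvtColor(im,cv2.COLOR_BGR2HSV);b=cv2.inRange(hsv,(100,120,30),(125,255,255))
print(cv2.minAreaRect(onz(ct,cv2.convexHull(big(b))[:,0],12).astype(np.float32)))
```

```text
mark 77 -102.95 151.5
mark 79 -102.96 152.5
mark 81 -102.95 150.0
mark 83 -102.97 149.0
mark 85 -102.93 146.0
mark 87 -102.89 146.0
mark 89 -102.89 61.5
92 [75, 75, 75, 70, 75, 76, 76, 78, 98, 89, 74, 75, 72, 75, 70, 70, 60, 58, 56, 58]
96 [74, 75, 74, 74, 70, 78, 84, 159, 151, 198, 194, 89, 73, 68, 68, 68, 70, 58, 56, 56]
100 [75, 73, 77, 76, 72, 95, 113, 156, 177, 194, 176, 82, 71, 68, 70, 70, 66, 69, 60, 55]
104 [86, 91, 77, 74, 92, 78, 77, 83, 102, 193, 167, 82, 71, 70, 73, 71, 71, 72, 67, 57]
108 [132, 143, 146, 147, 149, 149, 149, 152, 197, 165, 108, 105, 84, 81, 81, 83, 79, 81, 79, 62]
112 [127, 151, 150, 150, 150, 151, 150, 92, 106, 107, 106, 104, 85, 83, 83, 80, 81, 84, 78, 59]
116 [101, 149, 150, 150, 133, 142, 137, 87, 104, 105, 106, 101, 84, 82, 82, 83, 82, 82, 75, 59]
120 [66, 145, 129, 82, 81, 82, 84, 105, 105, 104, 105, 106, 98, 83, 82, 82, 82, 80, 65, 61]
124 [61, 87, 82, 82, 82, 82, 84, 105, 107, 107, 107, 107, 93, 82, 79, 80, 80, 79, 59, 59]
128 [55, 74, 85, 81, 81, 82, 92, 105, 105, 105, 105, 106, 98, 83, 81, 78, 80, 76, 56, 58]
132 [60, 66, 81, 80, 78, 82, 101, 106, 106, 106, 106, 104, 105, 88, 80, 81, 81, 70, 59, 61]
136 [60, 60, 80, 82, 83, 80, 98, 106, 106, 104, 105, 104, 105, 83, 79, 81, 79, 65, 60, 60]
(303, 255) 93.1 -113.77
(470, 293) 90.2 -95.92
(398, 290) 91.5 -103.54
(333, 480) 126.3 -103.83
(388, 500) 127.3 -99.32
pred tip px crop [[402.1570594  306.8016139 ]
 [374.83474078 396.23824336]]
((548.7914428710938, -23.766876220703125), (328.1054382324219, 198.716064453125), 77.31851196289062)
```

Call:
{"op": "apply_moves", "data": {
  "increments": [
    {"tx": -0.018, "ty": -0.065, "tz": 0.01, "rx": 0, "ry": 0, "rz": -1.7, "claw": 0.0},
    {"tx": -0.037, "ty": -0.135, "tz": 0, "rx": 0, "ry": 0, "rz": -3.34, "claw": 0.0},
    {"tx": -0.037, "ty": -0.135, "tz": 0, "rx": 0, "ry": 0, "rz": -3.34, "claw": 0.0},
    {"tx": -0.037, "ty": -0.135, "tz": 0, "rx": 0, "ry": 0, "rz": -3.34, "claw": 0.0},
    {"tx": -0.037, "ty": -0.135, "tz": 0, "rx": 0, "ry": 0, "rz": -3.34, "claw": 0.0},
    {"tx": -0.037, "ty": -0.135, "tz": 0, "rx": 0, "ry": 0, "rz": -3.34, "claw": 0.0}
  ]
}}

```text
clock: 8.05
eef_pos: [509.8, -204.5, 207.1]
tool_rot: [3.141, -0.001, 1.353]
force: [0.1, 0.8, -0.1]
width: -0.2
```

```bash
python3 look.py t3 -125 -80
python3 - <<'E'
from meas import *
u=np.array([.2187,.9758]);x=np.array([u[1],-u[0]]);o=np.array([564.6,39.8])
ims=[]
for n in("wrist","top"):
    im=cv2.imread(f"pics/t3{n}.png");c=calibration(n)
    q=proj(c,[[*(o-205*u),122]])[0];print(n,"pred knob px",q)
    h=(30,20) if n=="top" else (70,50)
    X,Y=int(np.clip(q[0]-h[0],0,640-2*h[0])),int(np.clip(q[1]-h[1],0,400-2*h[1]));print("crop",X,Y)
    s=400//(2*h[0]) if n=="top" else 2.857
    ims.append(cv2.resize(im[Y:Y+2*h[1],X:X+2*h[0]],(400,280),interpolation=cv2.INTER_CUBIC))
cv2.imwrite("pics/t3c.png",np.hstack(ims))
E
```

```text
8.05 [ 509.8 -204.5  207.1] [ 3.141e+00 -1.000e-03  1.353e+00] [ 0.1  0.8 -0.1]
wrist pred knob px [324.49735323 148.55544149]
crop 254 98
top pred knob px [382.54116784 201.86860963]
crop 352 181Traceback (most recent call last):
  File "look.py", line 7, in <module>
    c0=measure(im,c,(564.7,40))
  File "meas.py", line 17, in measure
    f=least_squares(lambda x:np.hypot(*(pts-x[:2]).T)-x[2],[*c0,90],loss="soft_l1",f_scale=.5)
    return func(*args, **kwargs)
    vector_fun = VectorFunction(
        fun_wrapped,
    ...<6 lines>...
        workers=workers
    )
    self._update_fun()
    ~~~~~~~~~~~~~~~~^^
    self.f = self.fun_wrapped(xp_copy(self.x))
             ~~~~~~~~~~~~~~~~^^^^^^^^^^^^^^^^^
    return np.atleast_1d(self.fun(x))
                         ~~~~~~~~^^^
    return self.f(x, *self.args, **self.kwargs)
           ~~~~~~^^^^^^^^^^^^^^^^^^^^^^^^^^^^^^
  File "meas.py", line 17, in <lambda>
    f=least_squares(lambda x:np.hypot(*(pts-x[:2]).T)-x[2],[*c0,90],loss="soft_l1",f_scale=.5)
                                        ~~~^~~~~~
ValueError: operands could not be broadcast together with shapes (0,) (2,) 
[ WARN:0@0.471] global loadsave.cpp:275 findDecoder imread_('pics/t3top.png'): can't open/read file: check file path/integrity
Traceback (most recent call last):
TypeError: 'NoneType' object is not subscriptable
```

Run:
```python
from meas import *
im=cv2.imread("pics/t3wrist.png")
cv2.imwrite("pics/t3c.png",cv2.resize(im[60:260,200:440],(720,600),interpolation=cv2.INTER_CUBIC))
```

```text
(no output)
```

View pics/t3c.png

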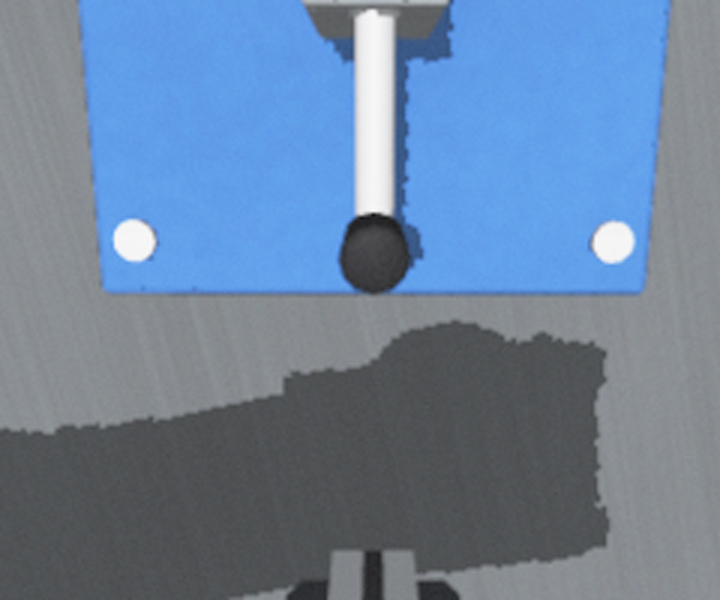

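The knob is at full-image (324.7,145.7) against a predicted (324.5,148.6), and the closed fingers are centred on it laterally. Next: descend behind it and approach.

Call:
{"op": "apply_moves", "data": {
  "increments": [
    {"tx": 0, "ty": 0, "tz": -0.045, "rx": 0, "ry": 0, "rz": 0, "claw": 0.0},
    {"tx": 0, "ty": 0, "tz": -0.09, "rx": 0, "ry": 0, "rz": 0, "claw": 0.0},
    {"tx": 0, "ty": 0, "tz": -0.122, "rx": 0, "ry": 0, "rz": 0, "claw": 0.0},
    {"tx": 0, "ty": 0, "tz": -0.122, "rx": 0, "ry": 0, "rz": 0, "claw": 0.0},
    {"tx": 0, "ty": 0, "tz": -0.122, "rx": 0, "ry": 0, "rz": 0, "claw": 0.0},
    {"tx": 0.0022, "ty": 0.0098, "tz": -0.122, "rx": 0, "ry": 0, "rz": 0, "claw": 0.0},
    {"tx": 0.0033, "ty": 0.0146, "tz": -0.122, "rx": 0, "ry": 0, "rz": 0, "claw": 0.0},
    {"tx": 0.0033, "ty": 0.0146, "tz": -0.122, "rx": 0, "ry": 0, "rz": 0, "claw": 0.0},
    {"tx": 0.0033, "ty": 0.0146, "tz": -0.122, "rx": 0, "ry": 0, "rz": 0, "claw": 0.0}
  ]
}}

```text
clock: 9.0
eef_pos: [513.1, -191.2, 86.0]
tool_rot: [3.14, 0.0, 1.352]
force: [-0.7, 1.1, 0.3]
width: -0.4
```

```bash
cat > st.py <<'E'
from h import *
s=read_state();u=np.array([.2187,.9758]);o=np.array([564.6,39.8])
d=s["eef_pos"][:2]-o
print("t",s["clock"],"drive y",(d@u).round(2),"x",(d@[u[1],-u[0]]).round(2),"z",s["eef_pos"][2].round(1),"F along",(s["force"][:2]@u).round(2),"F",s["force"].round(1))
E
python3 st.py
```

```text
t 9.0 drive y -236.72 x 0.24 z 86.0 F along 0.9 F [-0.7  1.1  0.3]
```

Call:
{"op": "apply_moves", "data": {
  "increments": [
    {"tx": 0.0004, "ty": 0.002, "tz": 0, "rx": 0, "ry": 0, "rz": 0, "claw": 0},
    {"tx": 0.0009, "ty": 0.0039, "tz": 0, "rx": 0, "ry": 0, "rz": 0, "claw": 0},
    {"tx": 0.0013, "ty": 0.0059, "tz": 0, "rx": 0, "ry": 0, "rz": 0, "claw": 0},
    {"tx": 0.0017, "ty": 0.0078, "tz": 0, "rx": 0, "ry": 0, "rz": 0, "claw": 0},
    {"tx": 0.0022, "ty": 0.0098, "tz": 0, "rx": 0, "ry": 0, "rz": 0, "claw": 0},
    {"tx": 0.0026, "ty": 0.0117, "tz": 0, "rx": 0, "ry": 0, "rz": 0, "claw": 0}
  ]
}}

```text
clock: 9.6
eef_pos: [515.1, -179.4, 84.9]
tool_rot: [-3.141, -0.0, 1.352]
force: [-0.4, 0.1, 0.0]
width: 0.3
```

```bash
python3 st.py
```

```text
t 9.6 drive y -224.74 x -0.38 z 84.9 F along 0.03 F [-0.4  0.1  0. ]
```

Call:
{"op": "apply_moves", "data": {
  "increments": [
    {"tx": 0.0002, "ty": 0.001, "tz": 0, "rx": 0, "ry": 0, "rz": 0, "claw": 0},
    {"tx": 0.0004, "ty": 0.002, "tz": 0, "rx": 0, "ry": 0, "rz": 0, "claw": 0},
    {"tx": 0.0007, "ty": 0.0029, "tz": 0, "rx": 0, "ry": 0, "rz": 0, "claw": 0},
    {"tx": 0.0009, "ty": 0.0039, "tz": 0, "rx": 0, "ry": 0, "rz": 0, "claw": 0},
    {"tx": 0.0011, "ty": 0.0049, "tz": 0, "rx": 0, "ry": 0, "rz": 0, "claw": 0}
  ]
}}

```text
clock: 10.1
eef_pos: [515.9, -175.9, 85.0]
tool_rot: [-3.142, 0.001, 1.35]
force: [-0.9, -3.6, -0.3]
width: 0.1
```

```bash
python3 st.py
```

```text
t 10.1 drive y -221.11 x -0.38 z 85.0 F along -3.71 F [-0.9 -3.6 -0.3]
```

Call:
{"op": "apply_moves", "data": {
  "increments": [
    {"tx": 0.0002, "ty": 0.001, "tz": 0, "rx": 0, "ry": 0, "rz": 0, "claw": 0},
    {"tx": 0.0004, "ty": 0.002, "tz": 0, "rx": 0, "ry": 0, "rz": 0, "claw": 0},
    {"tx": 0.0007, "ty": 0.0029, "tz": 0, "rx": 0, "ry": 0, "rz": 0, "claw": 0}
  ]
}}

```text
clock: 10.4
eef_pos: [516.8, -171.9, 85.0]
tool_rot: [-3.141, 0.0, 1.351]
force: [-0.2, -4.6, -0.3]
width: -0.1
```

Call:
{"op": "apply_moves", "data": {
  "increments": [
    {"tx": 0.0002, "ty": 0.001, "tz": 0, "rx": 0, "ry": 0, "rz": 0, "claw": 0},
    {"tx": 0.0004, "ty": 0.002, "tz": 0, "rx": 0, "ry": 0, "rz": 0, "claw": 0}
  ]
}}

```text
clock: 10.6
eef_pos: [517.2, -169.7, 85.0]
tool_rot: [-3.141, -0.0, 1.351]
force: [-0.7, -4.7, -0.2]
width: -0.1
```

Call:
{"op": "apply_moves", "data": {
  "increments": [
    {"tx": 0.0002, "ty": 0.001, "tz": 0, "rx": 0, "ry": 0, "rz": 0, "claw": 0},
    {"tx": 0.0004, "ty": 0.002, "tz": 0, "rx": 0, "ry": 0, "rz": 0, "claw": 0}
  ]
}}

```text
clock: 10.8
eef_pos: [517.7, -167.8, 85.0]
tool_rot: [-3.142, -0.0, 1.351]
force: [-0.6, -3.6, 0.2]
width: -0.1
```

```bash
python3 st.py
```

```text
t 10.8 drive y -212.79 x -0.38 z 85.0 F along -3.69 F [-0.6 -3.6  0.2]
```

Call:
{"op": "apply_moves", "data": {
  "increments": [
    {"tx": 0.0002, "ty": 0.001, "tz": 0, "rx": 0, "ry": 0, "rz": 0, "claw": 0},
    {"tx": 0.0004, "ty": 0.002, "tz": 0, "rx": 0, "ry": 0, "rz": 0, "claw": 0}
  ]
}}

```text
clock: 11.0
eef_pos: [518.1, -165.8, 85.0]
tool_rot: [3.141, -0.0, 1.351]
force: [0.0, -4.7, 0.2]
width: 0.3
```

Call:
{"op": "apply_moves", "data": {
  "increments": [
    {"tx": 0.0002, "ty": 0.001, "tz": 0, "rx": 0, "ry": 0, "rz": 0, "claw": 0},
    {"tx": 0.0004, "ty": 0.002, "tz": 0, "rx": 0, "ry": 0, "rz": 0, "claw": 0}
  ]
}}

```text
clock: 11.2
eef_pos: [518.6, -163.8, 85.0]
tool_rot: [3.141, -0.0, 1.351]
force: [-0.3, -4.4, -1.3]
width: -0.4
```

Call:
{"op": "apply_moves", "data": {
  "increments": [
    {"tx": 0.0002, "ty": 0.001, "tz": 0, "rx": 0, "ry": 0, "rz": 0, "claw": 0},
    {"tx": 0.0002, "ty": 0.001, "tz": 0, "rx": 0, "ry": 0, "rz": 0, "claw": 0}
  ]
}}

```text
clock: 11.4
eef_pos: [518.9, -162.6, 85.0]
tool_rot: [3.141, -0.0, 1.352]
force: [-0.3, -2.4, -1.6]
width: 0.1
```

Call:
{"op": "apply_moves", "data": {
  "increments": [
    {"tx": 0.0002, "ty": 0.001, "tz": 0, "rx": 0, "ry": 0, "rz": 0, "claw": 0},
    {"tx": 0.0004, "ty": 0.002, "tz": 0, "rx": 0, "ry": 0, "rz": 0, "claw": 0}
  ]
}}

```text
clock: 11.6
eef_pos: [519.2, -160.9, 85.0]
tool_rot: [3.141, 0.0, 1.351]
force: [0.1, -3.8, -1.8]
width: -0.1
```

Call:
{"op": "apply_moves", "data": {
  "increments": [
    {"tx": 0.0002, "ty": 0.001, "tz": 0, "rx": 0, "ry": 0, "rz": 0, "claw": 0},
    {"tx": 0.0004, "ty": 0.002, "tz": 0, "rx": 0, "ry": 0, "rz": 0, "claw": 0}
  ]
}}

```text
clock: 11.8
eef_pos: [519.7, -158.8, 85.0]
tool_rot: [3.141, -0.0, 1.351]
force: [0.8, -4.1, -0.6]
width: 0.2
```

Call:
{"op": "apply_moves", "data": {
  "increments": [
    {"tx": 0.0002, "ty": 0.001, "tz": 0, "rx": 0, "ry": 0, "rz": 0, "claw": 0},
    {"tx": 0.0004, "ty": 0.002, "tz": 0, "rx": 0, "ry": 0, "rz": 0, "claw": 0}
  ]
}}

```text
clock: 12.0
eef_pos: [520.1, -156.8, 85.0]
tool_rot: [3.141, -0.0, 1.351]
force: [0.5, -3.5, -1.2]
width: -0.2
```

Call:
{"op": "apply_moves", "data": {
  "increments": [
    {"tx": 0.0002, "ty": 0.001, "tz": 0, "rx": 0, "ry": 0, "rz": 0, "claw": 0},
    {"tx": 0.0004, "ty": 0.002, "tz": 0, "rx": 0, "ry": 0, "rz": 0, "claw": 0}
  ]
}}

```text
clock: 12.2
eef_pos: [520.6, -154.8, 85.0]
tool_rot: [3.141, -0.0, 1.351]
force: [0.1, -4.7, -2.0]
width: 0.1
```

Call:
{"op": "apply_moves", "data": {
  "increments": [
    {"tx": 0.0002, "ty": 0.001, "tz": 0, "rx": 0, "ry": 0, "rz": 0, "claw": 0},
    {"tx": 0.0004, "ty": 0.002, "tz": 0, "rx": 0, "ry": 0, "rz": 0, "claw": 0}
  ]
}}

```text
clock: 12.4
eef_pos: [521.0, -152.8, 85.0]
tool_rot: [3.141, -0.0, 1.351]
force: [1.1, -3.9, -1.7]
width: 0.0
```

Call:
{"op": "apply_moves", "data": {
  "increments": [
    {"tx": 0.0002, "ty": 0.001, "tz": 0, "rx": 0, "ry": 0, "rz": 0, "claw": 0},
    {"tx": 0.0004, "ty": 0.002, "tz": 0, "rx": 0, "ry": 0, "rz": 0, "claw": 0}
  ]
}}

```text
clock: 12.6
eef_pos: [521.4, -150.8, 85.1]
tool_rot: [3.141, -0.0, 1.351]
force: [1.6, -4.8, -1.5]
width: -0.0
```

Call:
{"op": "apply_moves", "data": {
  "increments": [
    {"tx": 0.0002, "ty": 0.001, "tz": 0, "rx": 0, "ry": 0, "rz": 0, "claw": 0},
    {"tx": 0.0004, "ty": 0.002, "tz": 0, "rx": 0, "ry": 0, "rz": 0, "claw": 0}
  ]
}}

```text
clock: 12.8
eef_pos: [521.8, -148.8, 85.1]
tool_rot: [3.141, -0.0, 1.351]
force: [1.7, -4.7, -1.6]
width: -0.0
```

Call:
{"op": "apply_moves", "data": {
  "increments": [
    {"tx": 0.0002, "ty": 0.001, "tz": 0, "rx": 0, "ry": 0, "rz": 0, "claw": 0},
    {"tx": 0.0004, "ty": 0.002, "tz": 0, "rx": 0, "ry": 0, "rz": 0, "claw": 0}
  ]
}}

```text
clock: 13.0
eef_pos: [521.8, -148.6, 85.1]
tool_rot: [3.141, 0.002, 1.35]
force: [1.4, -9.5, -2.0]
width: -0.2
```

The stop is felt: motion ended and the force rose to 9.5 N. Next is seating it.

Call:
{"op": "apply_moves", "data": {
  "increments": [
    {"tx": 0.0001, "ty": 0.0006, "tz": 0, "rx": 0, "ry": 0, "rz": 0, "claw": 0}
  ]
}}

```text
clock: 13.1
eef_pos: [521.8, -148.6, 85.1]
tool_rot: [3.141, 0.003, 1.35]
force: [0.9, -10.3, -0.9]
width: -0.1
```

Call:
{"op": "apply_moves", "data": {
  "increments": [
    {"tx": 0.0002, "ty": 0.001, "tz": 0, "rx": 0, "ry": 0, "rz": 0, "claw": 0},
    {"tx": 0.0002, "ty": 0.001, "tz": 0, "rx": 0, "ry": 0, "rz": 0, "claw": 0}
  ]
}}

```text
clock: 13.3
eef_pos: [521.8, -148.5, 85.1]
tool_rot: [3.141, 0.004, 1.349]
force: [0.5, -11.0, -0.9]
width: 0.2
```

Call:
{"op": "apply_moves", "data": {
  "increments": [
    {"tx": 0.0002, "ty": 0.001, "tz": 0, "rx": 0, "ry": 0, "rz": 0, "claw": 0},
    {"tx": 0.0002, "ty": 0.001, "tz": 0, "rx": 0, "ry": 0, "rz": 0, "claw": 0}
  ]
}}

```text
clock: 13.5
eef_pos: [521.7, -148.6, 85.2]
tool_rot: [3.141, 0.005, 1.348]
force: [2.0, -14.2, -1.8]
width: -0.1
```

Call:
{"op": "apply_moves", "data": {
  "increments": [
    {"tx": 0.0001, "ty": 0.0006, "tz": 0, "rx": 0, "ry": 0, "rz": 0, "claw": 0},
    {"tx": 0.0002, "ty": 0.001, "tz": 0, "rx": 0, "ry": 0, "rz": 0, "claw": 0}
  ]
}}

```text
clock: 13.7
eef_pos: [521.8, -148.5, 85.2]
tool_rot: [3.141, 0.006, 1.348]
force: [0.6, -15.7, -0.6]
width: 0.3
```

Call:
{"op": "apply_moves", "data": {
  "increments": [
    {"tx": 0.0001, "ty": 0.0004, "tz": 0, "rx": 0, "ry": 0, "rz": 0, "claw": 0},
    {"tx": 0.0001, "ty": 0.0004, "tz": 0, "rx": 0, "ry": 0, "rz": 0, "claw": 0},
    {"tx": 0.0001, "ty": 0.0004, "tz": 0, "rx": 0, "ry": 0, "rz": 0, "claw": 0}
  ]
}}

```text
clock: 14.0
eef_pos: [521.7, -148.5, 85.2]
tool_rot: [3.141, 0.006, 1.347]
force: [-0.2, -16.0, -1.4]
width: -0.4
```

```bash
python3 st.py
```

```text
t 14.0 drive y -193.13 x -0.64 z 85.2 F along -15.66 F [ -0.2 -16.   -1.4]
```

Call:
{"op": "apply_moves", "data": {
  "increments": [
    {"tx": 0.0001, "ty": 0.0005, "tz": 0, "rx": 0, "ry": 0, "rz": 0, "claw": 0},
    {"tx": 0.0001, "ty": 0.0005, "tz": 0, "rx": 0, "ry": 0, "rz": 0, "claw": 0},
    {"tx": 0.0001, "ty": 0.0005, "tz": 0, "rx": 0, "ry": 0, "rz": 0, "claw": 0}
  ]
}}

```text
clock: 14.3
eef_pos: [521.7, -148.5, 85.2]
tool_rot: [3.141, 0.007, 1.347]
force: [1.0, -16.5, -0.6]
width: 0.3
```

Call:
{"op": "apply_moves", "data": {
  "increments": [
    {"tx": -0.001, "ty": -0.0045, "tz": 0, "rx": 0, "ry": 0, "rz": 0, "claw": 0},
    {"tx": -0.003, "ty": -0.0145, "tz": 0, "rx": 0, "ry": 0, "rz": 0, "claw": 0},
    {"tx": -0.009, "ty": -0.04, "tz": 0, "rx": 0, "ry": 0, "rz": 0, "claw": 0},
    {"tx": -0.009, "ty": -0.04, "tz": 0, "rx": 0, "ry": 0, "rz": 0, "claw": 0},
    {"tx": -0.009, "ty": -0.04, "tz": 0.05, "rx": 0, "ry": 0, "rz": 0, "claw": 0},
    {"tx": -0.009, "ty": -0.04, "tz": 0.1, "rx": 0, "ry": 0, "rz": 0, "claw": 0},
    {"tx": 0.01, "ty": 0.01, "tz": 0.13, "rx": 0, "ry": 0, "rz": 0, "claw": 0},
    {"tx": 0.025, "ty": 0.05, "tz": 0.14, "rx": 0, "ry": 0, "rz": 0, "claw": 0},
    {"tx": 0.025, "ty": 0.07, "tz": 0.14, "rx": 0, "ry": 0, "rz": 0, "claw": 0},
    {"tx": 0.025, "ty": 0.07, "tz": 0.14, "rx": 0, "ry": 0, "rz": 0, "claw": 0},
    {"tx": 0.025, "ty": 0.07, "tz": 0.14, "rx": 0, "ry": 0, "rz": 0, "claw": 0}
  ]
}}

```text
clock: 15.4
eef_pos: [547.0, -70.9, 224.8]
tool_rot: [-3.14, -0.0, 1.354]
force: [0.3, -0.5, -0.6]
width: -0.7
```

```bash
python3 look.py t4 -125 -80
python3 - <<'E'
from meas import *
im=cv2.imread("pics/t4wrist.png");c=calibration("wrist")
q=proj(c,[[544,-52,100]])[0];x,y=int(max(q[0]-80,0)),int(max(q[1]-60,0));print(q,x,y)
cv2.imwrite("pics/t4c.png",cv2.resize(im[y:y+120,x:x+160],(800,600),interpolation=cv2.INTER_CUBIC))
E
```

```text
15.4 [547.  -70.9 224.8] [-3.14  -0.     1.354] [ 0.3 -0.5 -0.6]
rim centre [564.54  39.43  89.05] 118 med res 0.19
wrist mark? -103.0 -152.0 next -49.2
rim centre [563.76  39.69  89.27] 176 med res 0.48
top mark? -102.5 -81.1 next -36.4
[315.96453008 171.00790329] 235 111
```

View pics/t4c.png

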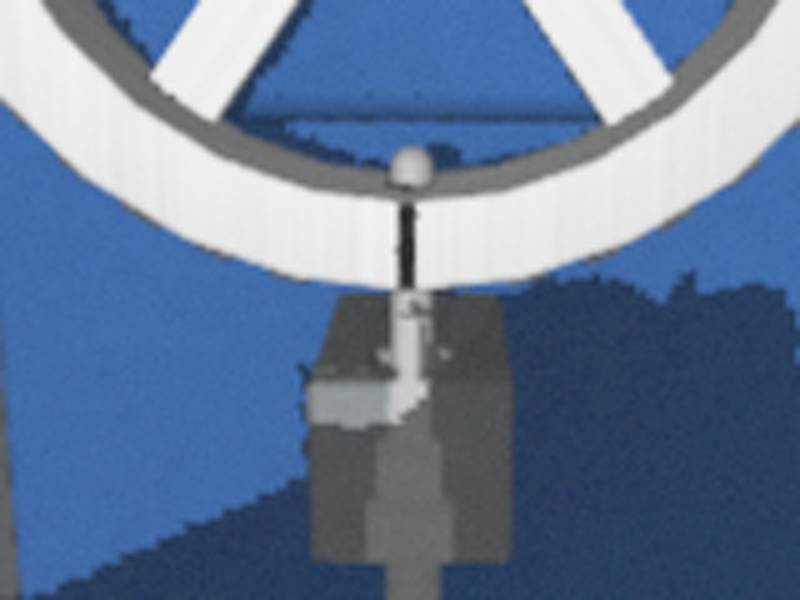

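The bolt's nose sticks out through the hole at crop (411,165). The mark line is at x≈406 and the pointer tip at x≈410, so they line up within about 1 mm. The gripper is clear, so I'm handing in.

```bash
python3 -c "
from cell import *
print(finish_job())"
```

```text
the job is handed in; nothing more can be done
None
```

The pulley is turned to the pointer and the lock bolt is seated through the rim, handed in at about 15.5 s of the 61 s allowed. The hand-in gives no verdict.

- **Pulley:** I gripped the rim, turned it about −81° and let go before touching the bolt. The last picture puts the mark at about −103.0°. The pointer direction reads about −102.6° to −103.4° depending on the edge used, so they agree within about 1 mm.
- **Bolt:** I pushed the knob in with closed fingers at about 4 N of rubbing. It did not wedge at the rim. I felt the stop at about −175 mm in drive y, then seated it with a push that rose to about 16.5 N. The highest force in any reading was 16.5 N; I read the force only at the end of each move, not continuously.
- **Last check:** The picture after backing off shows the bolt's nose through the hole. The force was near zero, with the gripper clear of everything. I planned every path clear of the bystanders but did not measure them again at the end.
- **Disagreements:** The rim fit gave a radius of about 89 mm instead of 90. The top and wrist cameras differ by about 1 mm on the pulley's centre and 0.5° on the mark.

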